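# Return a guest pager through a sprung gate

## Task

Push the round guest pager that lies on the landing of the wooden return box through the box's self-closing gate, so that it drops into the bin behind and the gate falls shut after it. Swing the gate inward with one finger and keep it open with that finger while the other finger pushes the pager over the sill; do not shove the pager against the gate. The pager is only pushed, never lifted, and the espresso cup and biscuit bar beside the box are to stay where they are.

Things in the scene. Friction and masses are not known exactly. Their poses are not given: they have to be found in the camera images.
- return_box: Fixed plywood return box, open at the top, 282 mm long (x), 157 mm wide (y), 102 mm high. Origin on the worktop, under the gate line; its x axis is the push direction (landing towards bin), y to the left of that, z up. Landing: flat platform 66 mm above the worktop, x -115 to -6, y -56 to +101 mm. Nothing stands above the box. Positions named below are in this frame.
- lane_mid (a point): Point on the landing midway between the two steel guide rails, at x = -62, y = 0. The rails run along x from -105 to -7 mm (the sill, the edge of the landing, is at -6), 8 mm high, 5 mm thick, inner faces at y = +31 and -31 mm; the pager lies between them.
- bin_floor (a point): Centre of the bin's floor (6 mm above the worktop, 60 mm below the landing). The bin spans x -6 to 159 and y -48 to +93 mm; its side and back walls, 8 mm thick, rise to 102 mm above the worktop. A like pager already lies at its back.
- gate (a joint): Upright aluminium gate, 4 mm thick, from 70 to 100 mm above the worktop. Hinged on an upright post at x = 0, y = +90 (10 mm thick, top 110 mm up), it reaches 134 mm across to y = -44 mm. 0 = shut, across the box at x = 0; grows as it swings inward over the bin (+x), up to 1.5 rad. A spring shuts it with 0.09 Nm when shut, 0.16 Nm at 1.2 rad, within a second of being let go.
- gate_push (a point): Point on the gate (moves with it) 40 mm from the hinge axis, half-way up, 85 mm above the worktop; at y = 50 mm when shut. A good place for the finger that opens the gate: it lies left of the left rail, clear of the pager's path, and pushing there takes about 2 to 5 N. Being near the hinge, a finger that goes in along x opens the gate faster than the pager follows.
- pager_mid (a point): Centre of the loose guest pager (about 70 g) that lies flat on the landing between the rails: a plain round black plastic puck, 54 mm across and 22 mm thick, with a grey disc on top. At the start its centre is 77 mm above the worktop. (A like pager already lies in the bin.)
- espresso_cup: Loose green espresso cup with handle, 63x88x49 mm, standing on the worktop at the right of the landing. Origin at the centre of its underside. Leave alone.
- biscuit_bar: Loose wrapped biscuit bar, 52x150x16 mm, lying on the worktop left of the box. Origin at the centre of its underside. Leave alone.
- pager: The same loose pager; its origin is the centre of its underside.

How it is judged (in metres and radians):
On the way, in this order (a step that is already met when the one before it is completed fails the run):
1. a finger pushes the gate open (over 0.3 rad) while the pager's centre is still on the landing (value of joint gate above 0.3 rad and contact force between the fingers and gate above 0.3 N and x of pager_mid in the frame of return_box below -0.013 m), for 0.05 s.
2. one finger holds the gate open (over 0.5 rad) while the pager, pushed by a finger, goes over the sill (value of joint gate above 0.5 rad and contact force between the fingers and gate above 0.3 N and contact force between the fingers and pager above 0.02 N and x of pager_mid in the frame of return_box between -0.01 and 0.04 m and z of pager_mid in the frame of return_box above 0.055 m), for 0.02 s.
At the end, for the whole second after the job is handed in: The pager lies at rest in the bin (its centre between the bin walls and lower than 55 mm above the worktop) and the gate has shut (within 0.06 rad) (value of joint gate below 0.06 rad and x of pager_mid in the frame of return_box between -0.003 and 0.155 m and y of pager_mid in the frame of return_box between -0.045 and 0.09 m and z of pager_mid in the frame of return_box between 0.006 and 0.055 m and linear speed of pager below 0.02 m/s); the robot touches nothing.
It fails at once if the pager is pressed against the gate (over 0.5 N) (contact force between pager and gate above 0.5 N).
It fails at once if the pager is lifted (its centre more than 15 mm above where it lay) (z of pager_mid in the frame of return_box above 0.092 m).
It fails at once if the espresso cup or the biscuit bar is moved more than 15 mm or lifted (distance of any of espresso_cup, biscuit_bar from where it was at the start of the episode above 0.015 m).
It also fails if it takes over 35 s, if anything falls off the work surface, if the arm or the gripper's body presses on something with over 40 N, if the wrist force passes 120 N, or if a joint passes its speed limit or range.

## Robot

A 6-joint arm with a two-finger parallel gripper is mounted at the origin on a cart in front of the work surface, level with it; the furniture and walls round the work are solid. World frame = base frame: x ahead of the robot, y to its left, z up, the work surface at z = 0. Lengths are in m, angles in degrees, forces in N, time in s.
With the tool pointing down it reaches from about 0.4 to 0.825 m from the base axis. Payload 7 kg.
Tool frame: the origin (TCP) lies where the fingers leave the gripper's body, on its centre line; the fingertips stand 66 mm ahead of it and the grasp point (between the pads) lies 47 mm ahead of it; z points along the fingers, y is the direction in which the jaws open and shut (so a half turn about z gives the same grasp; the last joint's range is limited). The gripper opens to 88 mm and grips with 3 to 60 N. Pads are 19 mm wide; open, the fingers measure 130 mm over their backs; the gripper's body (78 mm by 193 mm) begins 47 mm behind the grasp point.
Start: joints at [-52.936, 20.546, 0.682, 0, -70.136, -16.507], TCP at [0.237, -0.632, 0.292] pointing down, gripper open.
Joint ranges: [-176.03, 176.03], [-82.01, 121.73], [-58.28, 71.71], [-173.87, 95.51], [-174.79, -0.11], [-173.66, 173.66]. Speed limits (degrees/s): [136.94, 136.94, 172.46, 180, 180, 180].

## Interface

Orientations are given as [roll, pitch, yaw] about the fixed x, y, z axes, in that order (R = Rz(yaw) Ry(pitch) Rx(roll)).
In Python, from plant import get_obs, snapshot, close_job gives the robot as it stands.
- The arm moves only by the tool play_rows, never from a script. Its argument "series" is a list of rows, each a list of 5 numbers: the opening in per cent of the stroke, from 0 (shut) to 100 (fully open), then the shift along the tool's x, y, z in m, then the turn about the tool's z in degrees. In form: [[jaw, dx, dy, dz, spin], ...]. A call has 1 to 10 rows; each row is the pose to reach, as a shift and turn from the pose commanded when the call began, along the tool's axes at that moment; what a row does not reach only later rows make up. A row lasts 1/10 s, in which the tool goes at most 50 mm and 8.59 degrees, less where a joint would pass 70% of its speed; a pose out of reach is approached as far as the arm can. A call with a gripper value outside its range is refused whole. The fingers move at their own pace and stop on an object; the grip force is fixed at half the most. Time passes only in rows, so rows that repeat a pose let the fingers close. It gives the time, the measured TCP pose, the force and the opening at its end, in the units of the state.
- get_obs(): the state, without advancing time (a new reading comes with each control period).
- snapshot(name): name is "scene" or "top" or "wrist"; returns a dict with "frame" (400x640x3 uint8, red, green, blue), "z_map" (400x640 float32, m along the optical axis (not along the pixel's ray), 0 where there is no reading), "mtx" (3x3 intrinsics, pixels), "camera_from_world" (4x4, takes a point from world to camera coordinates); the wrist camera has in their place "tool_from_camera" (4x4, takes a point from camera to tool coordinates, whose origin is the TCP and whose axes are the flange's). Camera axes: x right, y up, looking along -z (the intrinsics and any distortion apply to the point x, -y, -z); pixel columns grow to the right and rows downward; lengths in m; the calibration is good to about 2 mm. A picture is of the moment at which its call begins: read the wrist's pose just before it.
- close_job(): hands the job in, once; it reports no verdict.
The state is a dict: "clock": time; "joint_pos": joint angles; "qvel": joint speeds; "tau": joint torques, N m; "tool_pos": TCP position; "orientation": TCP orientation; "force": force on the tool from outside, world axes, zero at the start; "moment": the same for the moment, N m; "opening": finger opening in m.
Only numpy, scipy, OpenCV 4.12 (cv2) and the standard library are available. Lean on these libraries where they do the work, as an engineer would, in place of code of your own. Each camera call takes 0.05 s, during which the arm holds its last target.

## Working session

There is one attempt and no reset: what is moved stays moved. The work goes in short steps, Python scripts to look and compute and a tool call to move; the robot and the scene stay as the last step left them, time stands still between calls to the robot, and variables do not carry over. Pictures are saved under pics/ and viewed, and the job is handed in when it is done.

Besides the shell and the picture viewer there is one more tool, called after "Request:" as name(argument=value, ...), one argument or row to a line, values as JSON. play_rows: Moves the arm, as the interface text tells. Its arguments: {"type":"object","properties":{"series":{"type":"array"}},"required":["series"]}

```bash
mkdir -p pics; ls; python3 - <<'E'
from plant import get_obs, snapshot
import cv2, numpy as np
print(get_obs())
for n in ["scene","top"]:
    s=snapshot(n); cv2.imwrite(f"pics/{n}0.png",s["frame"][:,:,::-1])
    np.savez(f"{n}0.npz",**s); print(n,s["mtx"],s["camera_from_world"], [k for k in s])
E
```

```text
pics
{'clock': 0.0, 'joint_pos': array([-5.29345741e+01,  2.05917492e+01,  6.32108885e-01, -2.05501903e-02,
       -7.01342462e+01, -1.65060852e+01]), 'qvel': array([ 0.0356763 , -0.03640736, -0.04220948,  0.12421661,  0.00126029,
       -0.01676696]), 'tau': array([ 1.86380654e-03, -5.82712054e+01,  2.93066454e+01,  6.99733034e+00,
        7.14212714e-03, -2.26420320e-04]), 'tool_pos': array([ 0.23688398, -0.63165562,  0.29120504]), 'orientation': array([ 1.79904494e+02, -8.15529837e-03, -1.59447652e+02]), 'force': array([-0.03622801, -0.71888417,  0.32417577]), 'moment': array([-0.02879584,  0.02854813,  0.02948429]), 'opening': 0.08768012341109223}
scene [[451.26026663   0.         324.06658284]
 [  0.         451.26026663 201.33904312]
 [  0.           0.           1.        ]] [[-0.82619502 -0.56325901 -0.01187789  0.49711563]
 [ 0.22626249 -0.35104511  0.90861027 -0.15819381]
 [-0.51595259  0.74800175  0.41747611 -0.78788738]
 [ 0.          0.          0.          1.        ]] ['frame', 'z_map', 'mtx', 'camera_from_world']
top [[440.83237131   0.         308.74682583]
 [  0.         440.83237131 195.21318635]
 [  0.           0.           1.        ]] [[ 0.01463043 -0.99966596  0.0213055   0.060413  ]
 [ 0.99554755  0.0165479   0.09279674 -0.58779225]
 [-0.09311831  0.01985298  0.9954571  -1.04837899]
 [ 0.          0.          0.          1.        ]] ['frame', 'z_map', 'mtx', 'camera_from_world']
```

View pics/scene0.png

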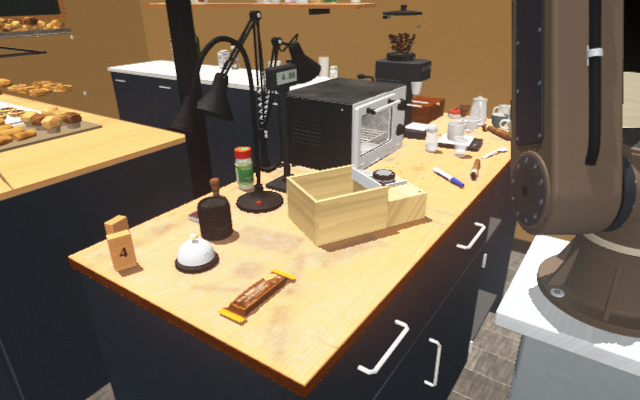

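View pics/top0.png

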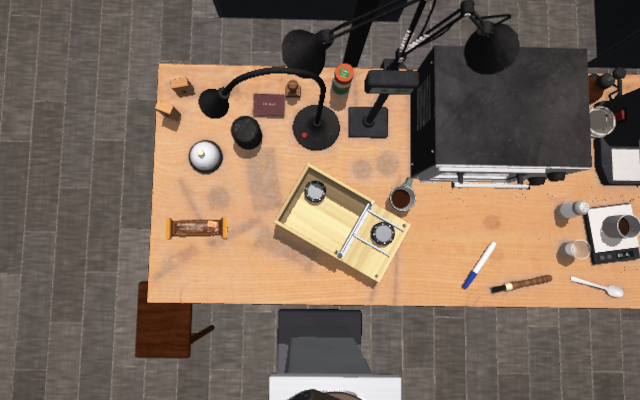

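The top view shows the box with its landing at about px (383,245) and the bin at about (325,205). The pager is at (383,233), the cup at (401,198) and the bar at (197,228). I'll enlarge it to measure.

```bash
cat > h.py <<'E'
import numpy as np, cv2
def load(f): return dict(np.load(f))
def ray(s,u,v):
    K=s["mtx"];T=s["camera_from_world"];R=T[:3,:3];c=-R.T@T[:3,3]
    d=np.array([(u-K[0,2])/K[0,0],-(v-K[1,2])/K[1,1],-1.]);return c,R.T@d
def onplane(s,u,v,z):
    c,d=ray(s,u,v);return c+d*(z-c[2])/d[2]
def depthpts(s):
    K=s["mtx"];T=s["camera_from_world"];z=s["z_map"];h,w=z.shape
    u,v=np.meshgrid(np.arange(w),np.arange(h))
    P=np.stack([(u-K[0,2])/K[0,0]*z,-(v-K[1,2])/K[1,1]*z,-z],-1)
    return (P-T[:3,3])@T[:3,:3]
def proj(s,p):
    K=s["mtx"];T=s["camera_from_world"];q=T[:3,:3]@np.asarray(p)+T[:3,3]
    return K[0,0]*q[0]/-q[2]+K[0,2],K[1,1]*-q[1]/-q[2]+K[1,2]
E
python3 - <<'E'
from h import *
s=load("top0.npz")
f=s["frame"][150:300,260:430,::-1]
cv2.imwrite("pics/topcrop.png",cv2.resize(f,None,fx=4.5,fy=4,interpolation=cv2.INTER_CUBIC) if 0 else cv2.resize(f,None,fx=4,fy=4,interpolation=cv2.INTER_CUBIC))
P=depthpts(s)
z=P[...,2]; z[s["z_map"]==0]=np.nan
np.set_printoptions(precision=3,suppress=True,linewidth=200)
print(z[160:290:6,270:420:6])
E
```

```text
[[ 0.     0.004  0.005 -0.    -0.002  0.001 -0.    -0.     0.003  0.004  0.003  0.003  0.    -0.001 -0.002  0.002  0.004  0.002  0.     0.001 -0.001  0.005  0.004 -0.001  0.059]
 [ 0.     0.001  0.002  0.003  0.001 -0.001  0.1    0.101  0.    -0.001 -0.001  0.     0.004  0.003 -0.003  0.001  0.003  0.002  0.001  0.001 -0.002  0.     0.002  0.001  0.059]
 [ 0.004  0.002 -0.001 -0.001  0.001  0.     0.086  0.059  0.102  0.102  0.    -0.001  0.002 -0.001  0.003  0.002  0.004  0.002  0.003  0.001  0.002  0.006  0.002  0.003  0.055]
 [ 0.001  0.002  0.001 -0.004  0.001  0.099  0.006  0.007  0.018  0.071  0.102  0.001  0.004  0.004  0.002 -0.001  0.002 -0.001  0.002  0.001  0.003  0.001  0.001  0.045  0.033]
 [ 0.003  0.002  0.003  0.     0.004  0.052  0.003  0.031  0.028  0.005  0.031  0.081  0.103 -0.003  0.005  0.005  0.003  0.006  0.003  0.002  0.002  0.     0.002  0.05   0.001]
 [ 0.001  0.002  0.002 -0.005  0.104  0.006  0.031  0.032  0.034  0.028  0.006  0.01   0.045  0.096  0.103  0.003 -0.001 -0.003 -0.001 -0.     0.004  0.023  0.024  0.035  0.004]
 [   nan  0.    -0.     0.1    0
[... 2116 characters left out ...]
     0.002 -0.001  0.003 -0.     0.003 -0.001  0.003 -0.002  0.005  0.005  0.002  0.004  0.066  0.069  0.064  0.07   0.067  0.067  0.001 -0.     0.002  0.     0.002]
 [-0.     0.007 -0.001 -0.     0.001 -0.002 -0.002 -0.002 -0.002 -0.001 -0.001  0.001  0.001  0.     0.003  0.     0.071  0.067  0.068  0.002  0.002  0.004  0.003  0.002  0.002]
 [-0.     0.001 -0.002  0.     0.003  0.001  0.002  0.001  0.003  0.004 -0.001 -0.001  0.006  0.002  0.003  0.001  0.     0.     0.064  0.002  0.001  0.003 -0.     0.003  0.   ]
 [-0.001  0.002  0.     0.001  0.001  0.003 -0.     0.003  0.003  0.    -0.002  0.     0.003  0.006  0.004  0.    -0.004  0.003  0.003  0.004  0.002 -0.003  0.002 -0.002 -0.002]]
```

View pics/topcrop.png

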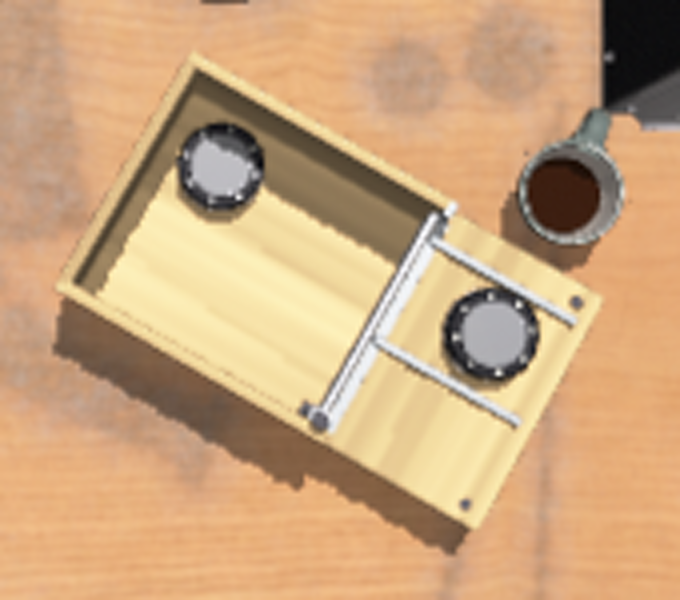

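```bash
cat >> h.py <<'E'
def fit2d(B,W):
    B=np.array(B,float);W=np.array(W,float);b=B.mean(0);w=W.mean(0)
    H=(B-b).T@(W-w);th=np.arctan2(H[0,1]-H[1,0],H[0,0]+H[1,1])
    R=np.array([[np.cos(th),-np.sin(th)],[np.sin(th),np.cos(th)]])
    t=w-R@b;return th,t,(B@R.T+t-W)
E
python3 - <<'E'
from h import *
np.set_printoptions(precision=4,suppress=True,linewidth=160)
s=load("top0.npz")
c=lambda u,v:((u+.5)/4-.5+260,(v+.5)/4-.5+150)
L=[((195,55),.102,(.167,-.056)),((62,290),.102,(.167,.101)),((602,297),.066,(-.115,-.056)),((475,525),.066,(-.115,.101)),((320,420),.110,(0,.09))]
B=[];W=[]
for p,z,b in L:
    W.append(onplane(s,*c(*p),z)[:2]);B.append(b)
th,t,r=fit2d(B,W);print(np.degrees(th),t,r)
R=np.array([[np.cos(th),-np.sin(th)],[np.sin(th),np.cos(th)]])
# pager: grey disc on top
P=depthpts(s)
f=s["frame"].astype(int)
pz=onplane(s,*c(491,335),.088)[:2];print("pager world",pz,"box",R.T@(pz-t))
for n,p,z in [("cup",(567,197),.049),("handle",(597,125),.03)]:
    q=onplane(s,*c(*p),z)[:2];print(n,q,R.T@(q-t))
# depth: tall stuff near
z=P[...,2].copy(); z[s["z_map"]==0]=0
m=(z>.12)
for x0 in np.arange(.3,1.0,.1):
  for y0 in np.arange(-.5,.6,.1):
    k=(P[...,0]>x0)&(P[...,0]<x0+.1)&(P[...,1]>y0)&(P[...,1]<y0+.1)&(s["z_map"]>0)
    print("%.2f"%(z[k].max() if k.any() else -1),end=" ")
  print()
E
```

```text
61.1546945717291 [ 0.5263 -0.0441] [[ 0.0032  0.0021]
 [ 0.0007  0.005 ]
 [ 0.0003 -0.0034]
 [-0.0043 -0.0024]
 [ 0.     -0.0013]]
pager world [ 0.4961 -0.099 ] box [-0.0626 -0.0001]
cup [ 0.5796 -0.1521] [-0.0689 -0.0988]
handle [ 0.6258 -0.1752] [-0.0668 -0.1504]
0.02 0.02 0.01 0.07 0.07 0.01 0.01 0.01 0.01 0.01 -1.00 
0.01 0.02 0.01 0.09 0.11 0.11 0.11 0.02 0.02 0.01 -1.00 
0.01 0.21 0.20 0.09 0.11 0.10 0.11 0.02 0.02 0.02 -1.00 
0.23 0.23 0.23 0.23 0.11 0.11 0.11 0.04 0.07 0.01 -1.00 
0.23 0.23 0.23 0.32 0.32 0.40 0.41 0.37 0.08 0.08 -1.00 
0.23 0.31 0.38 0.43 0.42 0.35 0.27 0.02 0.08 0.08 -1.00 
-1.00 -1.00 0.30 0.35 0.01 0.24 0.24 0.01 0.01 0.01 -1.00
```

```bash
python3 - <<'E'
from h import *
np.set_printoptions(precision=4,suppress=True,linewidth=160)
s=load("top0.npz")
P=depthpts(s);z=P[...,2];ok=s["z_map"]>0
reg=ok&(P[...,0]>.38)&(P[...,0]<.72)&(P[...,1]>-.25)&(P[...,1]<.15)
f=s["frame"]
hsv=cv2.cvtColor(f,cv2.COLOR_RGB2HSV)
m=(reg&(z>.004+.0)&((z>.05)|True)).astype(np.uint8)
# landing top points near 66mm; rim near 102mm
for lo,hi,n in [(.060,.074,"landing"),(.096,.108,"rim")]:
    k=(reg&(z>lo)&(z<hi)).astype(np.uint8)
    nn,lab,st,_=cv2.connectedComponentsWithStats(k,connectivity=8)
    i=1+np.argmax(st[1:,4]);q=P[lab==i][:,:2].astype(np.float32)
    print(n,len(q),np.median(P[lab==i][:,2]));r=cv2.minAreaRect(q*1000);print(r,cv2.boxPoints(r))
# pager grey disc
k=(reg&(z>.08)&(z<.098)&(abs(P[...,0]-.496)<.04)&(abs(P[...,1]+.099)<.04))
print(P[k].mean(0),k.sum()); print(cv2.minEnclosingCircle(P[k][:,:2].astype(np.float32)*1000))
E
```

```text
landing 2520 0.06742748275523289
((476.40386962890625, -85.17719268798828), (109.40201568603516, 156.8515625), 60.89570999145508) [[ 381.2738  -94.8251]
 [ 518.3207 -171.1178]
 [ 571.5339  -75.5293]
 [ 434.4871    0.7634]]
rim 912 0.10266613958453627
((544.2924194335938, 37.11427307128906), (175.2855682373047, 156.97378540039062), 60.977394104003906) [[433.141   -1.4448]
 [570.4033 -77.6013]
 [655.4438  75.6733]
 [518.1816 151.8299]]
[ 0.4964 -0.0988  0.0893] 441
((495.96649169921875, -99.56564331054688), 27.215248107910156)
```

Box from depth: x axis at 60.95° in the world, origin about (0.5253, -0.0435). The pager is at about (-62, -1.5) mm in the box frame. Next I'll check clearances and look at the finger shape with the wrist camera.

```bash
cat >> h.py <<'E'
TH=np.radians(60.95);O=np.array([.5253,-.0435]);RB=np.array([[np.cos(TH),-np.sin(TH)],[np.sin(TH),np.cos(TH)]])
b2w=lambda p:RB@np.asarray(p,float)+O
w2b=lambda p:RB.T@(np.asarray(p,float)[:2]-O)
def toolshift(cur_yaw,dw):  # tool down, roll 180
    c,s=np.cos(np.radians(cur_yaw)),np.sin(np.radians(cur_yaw))
    x=np.array([c,s,0]);y=np.array([s,-c,0]);z=np.array([0,0,-1.]);return np.array([x@dw,y@dw,z@dw])
E
python3 - <<'E'
from h import *
from plant import snapshot,get_obs
np.set_printoptions(precision=3,suppress=True,linewidth=160)
s=load("top0.npz");P=depthpts(s);ok=s["z_map"]>0
for y0 in np.arange(-.5,0.05,.05):
    k=ok&(P[...,2]>.12)&(P[...,1]>y0)&(P[...,1]<y0+.05)&(P[...,0]>.3)
    print("%.2f"%y0, P[k][:,0].min() if k.any() else None, P[k][:,2].max() if k.any() else None)
# kinematic model of gate
def gate(p):
    th=0
    for t in np.linspace(0,1.5,1501):
        n=np.array([np.cos(t),np.sin(t)])
        if max((q-np.array([0,90.]))@n for q in p)<=-2: return t
    return 9
def corners(c,a): 
    u=np.array([np.cos(a),np.sin(a)]);v=np.array([u[1],-u[0]])
    return [c+i*10.5*u+j*9.5*v for i in(-1,1) for j in (-1,1)]
a=np.radians(60.95);yaw=-178
a=np.radians(yaw-90-60.95)  # tool y angle in box
D=93
u=np.array([np.cos(a),np.sin(a)]);print(np.degrees(a)%360,u*D)
for tx in range(-69,41,8):
    T=np.array([tx,26.]);pf=corners(T-u*D/2,a);gf=corners(T+u*D/2,a)
    fr=max(pf,key=lambda q:q[0]);t=gate(gf);c=max(-62,fr[0]+27)
    gap=-(c*np.cos(t)-91.5*np.sin(t))-29
    print(tx,"pagerfront",fr,"gatefront",max(q[0] for q in gf),"maxy",max(q[1] for q in gf),"th %.2f c %.0f gap %.0f"%(t,c,gap))
print(b2w([-.069,.026]))
w=snapshot("wrist");cv2.imwrite("pics/w0.png",w["frame"][:,:,::-1]);print(w["tool_from_camera"],w["mtx"])
E
```

```text
-0.50 0.6137750927363379 0.22786952447623746
-0.45 0.6142258707427558 0.22829320658584534
-0.40 0.5907197168662491 0.22799749094479788
-0.35 0.5919249210036702 0.3088132162510507
-0.30 0.5928920096211912 0.3799771662673123
-0.25 0.5907932463808049 0.37444625733798037
-0.20 0.6231521422002848 0.3764053348189484
-0.15 0.7604225113632337 0.43135434374972614
-0.10 0.7600233708792916 0.4238465525365614
-0.05 0.7599765029662815 0.3891130761180816
-0.00 0.7553393061958461 0.3475323840845503
31.05000000000001 [79.675 47.968]
-69 pagerfront [-94.942  -0.707] gatefront -15.267135390984222 maxy 63.53861263146569 th 0.00 c -62 gap 33
-61 pagerfront [-86.942  -0.707] gatefront -7.267135390984225 maxy 63.53861263146569 th 0.00 c -60 gap 31
-53 pagerfront [-78.942  -0.707] gatefront 0.7328646090157749 maxy 63.53861263146569 th 0.06 c -52 gap 29
-45 pagerfront [-70.942  -0.707] gatefront 8.732864609015774 maxy 63.53861263146569 th 0.25 c -44 gap 36
-37 pagerfront [-62.942  -0.707] gatefront 16.732864609015774 maxy 63.53861263146569 th 0.42 c -36 gap 41
-29 pagerfront [-54.942  -0.707] gatefront 24.7
[... 401 characters left out ...]
] gatefront 56.73286460901578 maxy 63.53861263146569 th 1.09 c 4 gap 50
11 pagerfront [-14.942  -0.707] gatefront 64.73286460901578 maxy 63.53861263146569 th 1.16 c 12 gap 50
19 pagerfront [-6.942 -0.707] gatefront 72.73286460901578 maxy 63.53861263146569 th 1.20 c 20 gap 49
27 pagerfront [ 1.058 -0.707] gatefront 80.73286460901578 maxy 63.53861263146569 th 1.24 c 28 gap 48
35 pagerfront [ 9.058 -0.707] gatefront 88.73286460901578 maxy 63.53861263146569 th 1.27 c 36 gap 48
[ 0.469 -0.091]
[[-0.     0.968  0.25   0.069]
 [ 1.     0.     0.    -0.001]
 [ 0.     0.25  -0.968 -0.093]
 [ 0.     0.     0.     1.   ]] [[278.071   0.    313.788]
 [  0.    278.071 196.689]
 [  0.      0.      1.   ]]
```

View pics/w0.png

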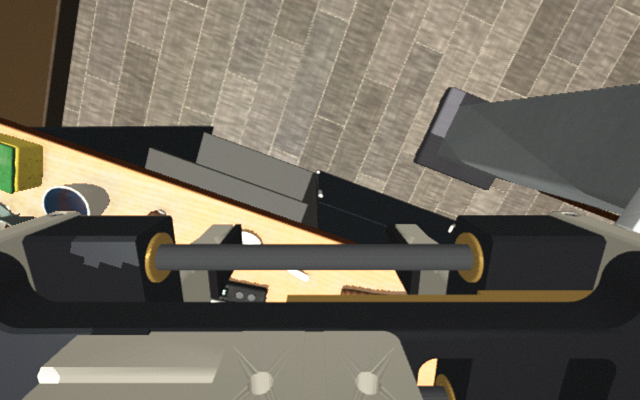

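Wrist view: the two fingers are at about (210,260) and (415,260), symmetric across the view. Next I'll work out the transit shift.

```bash
python3 - <<'E'
from h import *
np.set_printoptions(precision=4,suppress=True)
yaw=-159.443
d=np.r_[b2w([-.069,.026]),.292]-np.array([.237,-.632,.292]);print(d,toolshift(yaw,d))
E
```

```text
[0.2321 0.5408 0.    ] [-0.4072  0.4249  0.    ]
```

Request:
play_rows(
  series=[
    [82, -0.03, 0.031, 0, 0],
    [82, -0.06, 0.063, 0, 0],
    [82, -0.09, 0.094, 0, 0],
    [82, -0.12, 0.125, 0, 0],
    [82, -0.15, 0.157, 0, 0],
    [82, -0.18, 0.188, 0, 0],
    [82, -0.21, 0.219, 0, 0],
    [82, -0.24, 0.25, 0, 0],
    [82, -0.27, 0.282, 0, 0],
    [82, -0.3, 0.313, 0, 0],
  ],
)

```text
clock: 1.15
tool_pos: [0.4082, -0.2318, 0.2923]
orientation: [-180.0, 0.0, -159.4]
force: [0.8, 0.2, 1.1]
opening: 0.0721
```

Request:
play_rows(
  series=[
    [82, -0.03, 0.031, 0, 5],
    [82, -0.06, 0.063, 0, 10],
    [82, -0.09, 0.094, 0, 15],
    [82, -0.107, 0.112, 0, 18.5],
    [82, -0.107, 0.112, 0, 18.5],
    [82, -0.107, 0.112, 0, 18.5],
  ],
)

```text
clock: 1.75
tool_pos: [0.4688, -0.0906, 0.2919]
orientation: [-180.0, -0.0, -177.8]
force: [0.3, -0.0, -0.9]
opening: 0.0717
```

```bash
python3 - <<'E'
from h import *
from plant import snapshot,get_obs
np.set_printoptions(precision=4,suppress=True)
o=get_obs()
for k in ("clock","tool_pos","orientation","opening","force"): print(k,o[k])
print(w2b(o["tool_pos"]))
for n in ["top","wrist","scene"]:
    s=snapshot(n);np.savez(n+"1.npz",**s);f=s["frame"][:,:,::-1]
    if n=="top": f=cv2.resize(f[140:320,240:460],None,fx=3.6,fy=3.3)
    cv2.imwrite(f"pics/{n}1.png",f)
E
```

```text
clock 1.75
tool_pos [ 0.4688 -0.0906  0.2919]
orientation [-179.9979   -0.0357 -177.8198]
opening 0.07169094563977808
force [ 0.2605 -0.0111 -0.8759]
[-0.0687  0.0265]
```

View pics/wrist1.png

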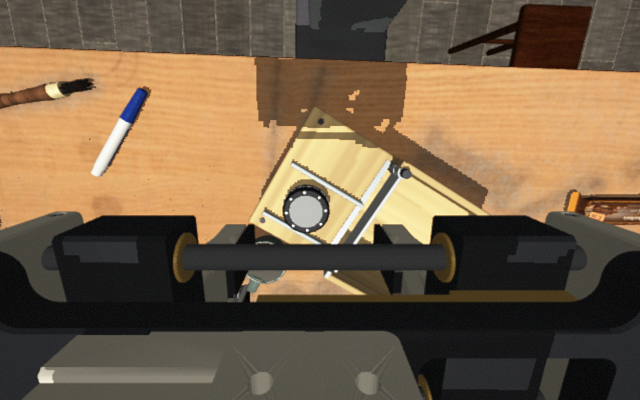

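View pics/scene1.png

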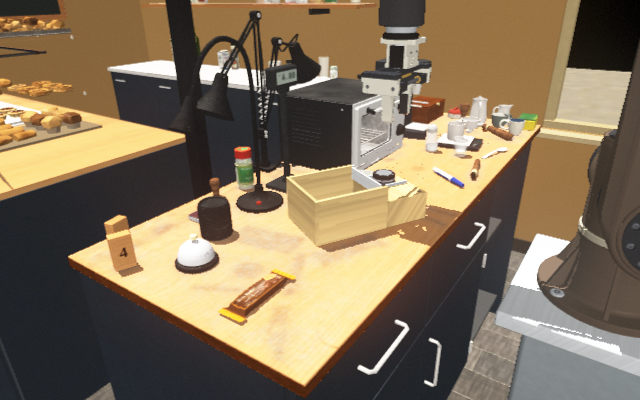

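The gripper is now above the landing. In the wrist view the pager is at (306,210) and the hinge post at (402,172). I'll cross-check these against the box fit.

```bash
python3 - <<'E'
from h import *
np.set_printoptions(precision=4,suppress=True)
s=load("wrist1.npz");K=s["mtx"];TC=s["tool_from_camera"]
p=np.array([.4688,-.0906,.2919]);y=np.radians(-177.82);c,sn=np.cos(y),np.sin(y)
R=np.array([[c,sn,0],[sn,-c,0],[0,0,-1.]])
def wp(u,v,z):
    d=R@TC[:3,:3]@np.array([(u-K[0,2])/K[0,0],-(v-K[1,2])/K[1,1],-1]);o=p+R@TC[:3,3]
    return o+d*(z-o[2])/d[2]
for n,u,v,z in [("pager",306.5,210,.088),("post",402,172,.11),("frontleft",316,107,.066),("railL front",294,164,.074),("railL end",363,204,.074)]:
    q=wp(u,v,z);print(n,q[:2],w2b(q)*1000)
f=s["frame"][90:300,230:450,::-1];cv2.imwrite("pics/w1c.png",cv2.resize(f,None,fx=3.5,fy=2.8))
E
```

```text
pager [ 0.493  -0.0994] [-64.5537   1.0503]
post [ 0.443  -0.0052] [-6.514 90.552]
frontleft [ 0.3819 -0.0931] [-112.979   101.2417]
railL front [ 0.4441 -0.1153] [-102.2085   36.1031]
railL end [ 0.4876 -0.0343] [-10.2886  37.3966]
```

View pics/w1c.png

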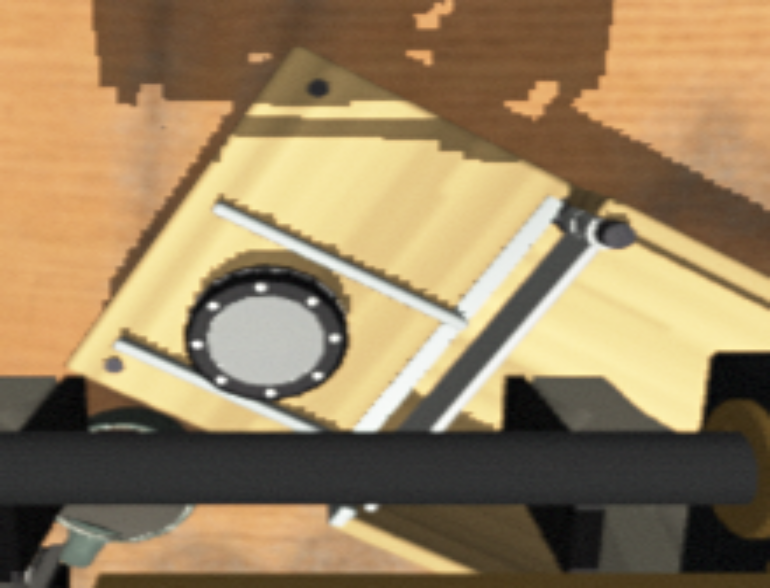

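Wrist and top views agree within about 3 mm. I'll descend 4 mm further back from the pager.

Request:
play_rows(
  series=[
    [82, 0.002, -0.004, 0.025, 0],
    [82, 0.002, -0.004, 0.05, 0],
    [82, 0.002, -0.004, 0.075, 0],
    [82, 0.002, -0.004, 0.1, 0],
    [82, 0.002, -0.004, 0.118, 0],
    [82, 0.002, -0.004, 0.13, 0],
    [82, 0.002, -0.004, 0.139, 0],
    [82, 0.002, -0.004, 0.145, 0],
    [82, 0.002, -0.004, 0.148, 0],
    [82, 0.002, -0.004, 0.148, 0],
  ],
)

```text
clock: 2.9
tool_pos: [0.467, -0.0954, 0.1442]
orientation: [-180.0, -0.0, -178.0]
force: [0.5, -0.1, 0.3]
opening: 0.0719
```

```bash
python3 - <<'E'
from h import *
from plant import snapshot,get_obs
np.set_printoptions(precision=4,suppress=True)
o=get_obs()
for k in ("clock","tool_pos","orientation","opening","force","moment"): print(k,o[k])
print(w2b(o["tool_pos"]))
for n in ["top","wrist","scene"]:
    s=snapshot(n);np.savez(n+"2.npz",**s);f=s["frame"][:,:,::-1]
    if n=="scene": f=cv2.resize(f[130:260,270:450],None,fx=4,fy=4)
    cv2.imwrite(f"pics/{n}2.png",f)
E
```

```text
clock 2.9
tool_pos [ 0.467  -0.0954  0.1442]
orientation [-179.9989   -0.0001 -177.9597]
opening 0.07188259343254742
force [ 0.4724 -0.1282  0.2846]
moment [0.0365 0.0012 0.0473]
[-0.0737  0.0258]
```

View pics/wrist2.png

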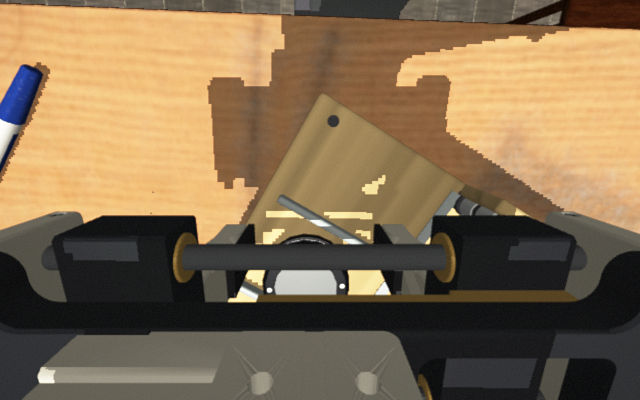

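View pics/scene2.png

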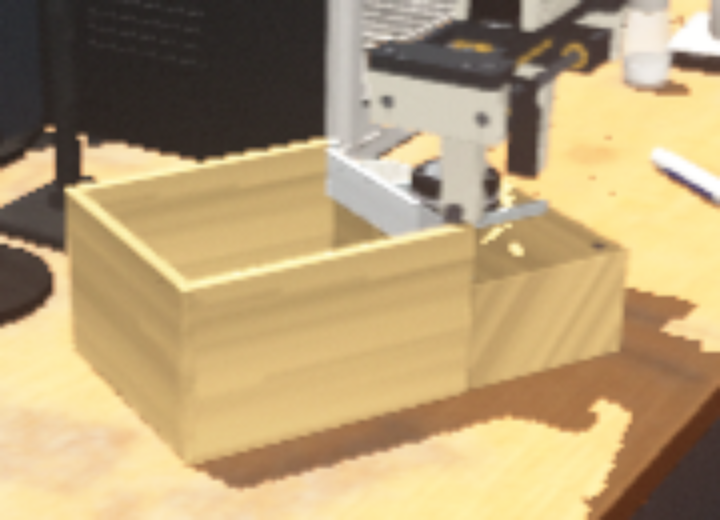

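Everything is clear and the forces are near zero. I'll start the push along box x, 5 mm per row.

Request:
play_rows(
  series=[
    [82, -0.0026, 0.0043, 0, 0],
    [82, -0.0052, 0.0086, 0, 0],
    [82, -0.0078, 0.0128, 0, 0],
    [82, -0.0103, 0.0171, 0, 0],
    [82, -0.0129, 0.0214, 0, 0],
    [82, -0.0155, 0.0257, 0, 0],
    [82, -0.0181, 0.03, 0, 0],
    [82, -0.0181, 0.03, 0, 0],
  ],
)

```text
clock: 3.85
tool_pos: [0.484, -0.0642, 0.144]
orientation: [-180.0, -0.0, -177.9]
force: [-1.3, -1.5, -0.1]
opening: 0.0721
```

```bash
python3 - <<'E'
from h import *
from plant import snapshot,get_obs
np.set_printoptions(precision=4,suppress=True)
o=get_obs()
for k in ("clock","tool_pos","orientation","opening","force","moment"): print(k,o[k])
print(w2b(o["tool_pos"]), RB.T@o["force"][:2])
for n in ["wrist","scene"]:
    s=snapshot(n);np.savez(n+"3.npz",**s);f=s["frame"][:,:,::-1]
    if n=="scene": f=cv2.resize(f[130:260,270:450],None,fx=4,fy=4)
    cv2.imwrite(f"pics/{n}3.png",f)
E
```

```text
clock 3.85
tool_pos [ 0.484  -0.0642  0.144 ]
orientation [-179.9951   -0.0389 -177.9168]
opening 0.0721181382560705
force [-1.329  -1.4781 -0.1405]
moment [-0.6478  0.5351  0.0743]
[-0.0382  0.0261] [-1.9375  0.4441]
```

View pics/wrist3.png

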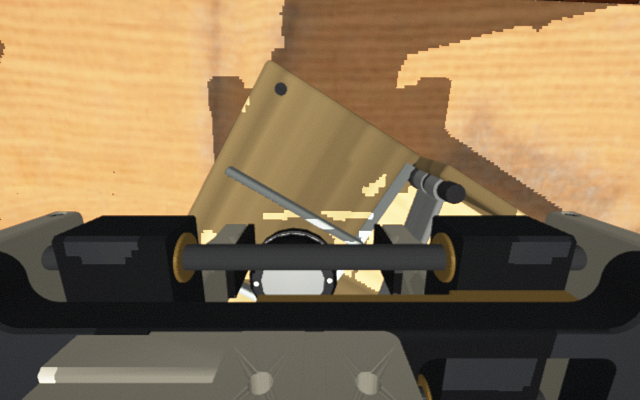

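View pics/scene3.png

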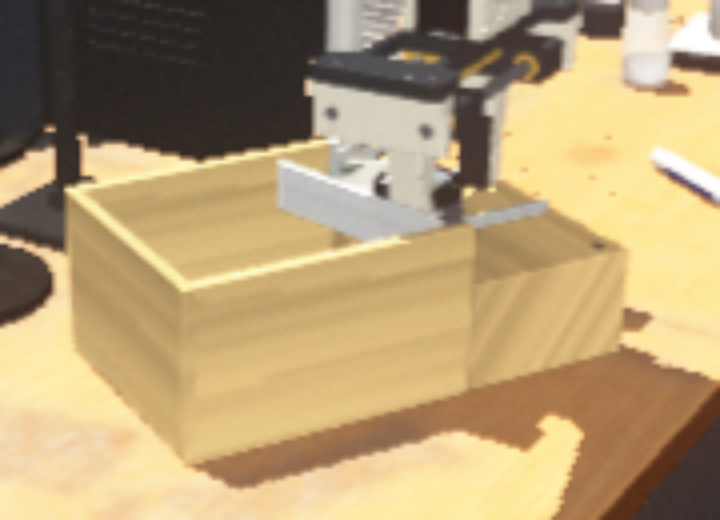

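The gate is about 0.4 rad open on the left finger, with only 1.9 N on the tool. The pager is moving between the rails, well clear of the gate. Next I'll take it over the sill, slower near the edge.

Request:
play_rows(
  series=[
    [82, -0.0026, 0.0043, 0, 0],
    [82, -0.0052, 0.0086, 0, 0],
    [82, -0.0078, 0.0128, 0, 0],
    [82, -0.0103, 0.0171, 0, 0],
    [82, -0.0129, 0.0214, 0, 0],
    [82, -0.0145, 0.024, 0, 0],
    [82, -0.016, 0.0265, 0, 0],
    [82, -0.0176, 0.0291, 0, 0],
    [82, -0.0191, 0.0317, 0, 0],
    [82, -0.0207, 0.0342, 0, 0],
  ],
)

```text
clock: 4.95
tool_pos: [0.5038, -0.0294, 0.1442]
orientation: [180.0, 0.0, -177.9]
force: [0.3, -3.1, 0.1]
opening: 0.0722
```

```bash
python3 - <<'E'
from h import *
from plant import snapshot,get_obs
np.set_printoptions(precision=4,suppress=True)
o=get_obs()
for k in ("clock","tool_pos","orientation","opening","force","moment"): print(k,o[k])
print(w2b(o["tool_pos"]), RB.T@o["force"][:2])
for n in ["wrist","scene"]:
    s=snapshot(n);np.savez(n+"4.npz",**s);f=s["frame"][:,:,::-1]
    if n=="scene": f=cv2.resize(f[130:260,270:450],None,fx=4,fy=4)
    cv2.imwrite(f"pics/{n}4.png",f)
E
```

```text
clock 4.95
tool_pos [ 0.5038 -0.0294  0.1442]
orientation [ 179.9909    0.0295 -177.9455]
opening 0.07218291826881741
force [ 0.2703 -3.1084  0.1463]
moment [-1.295   0.2332  0.0908]
[0.0019 0.0256] [-2.5861 -1.7457]
```

View pics/wrist4.png

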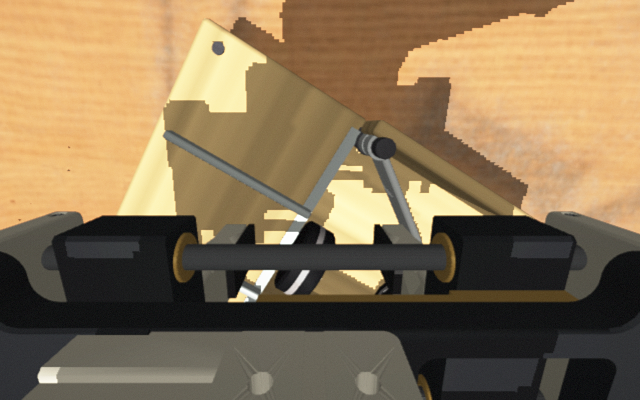

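View pics/scene4.png

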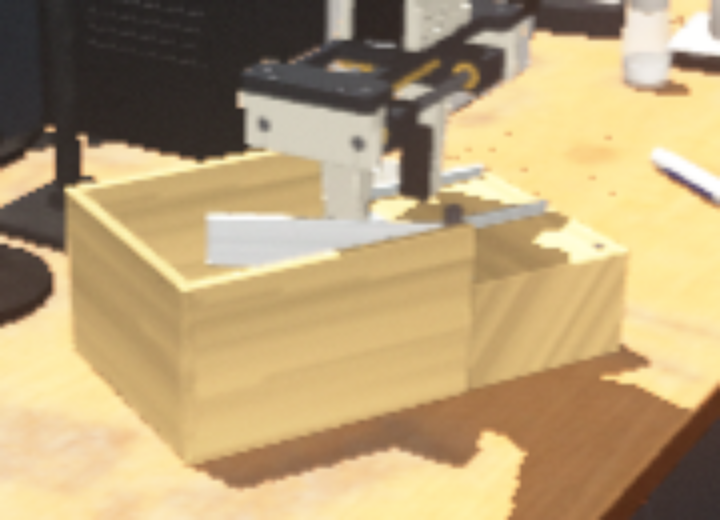

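The gate is about 0.9 rad open and the pager has tipped over the sill; it shows edge-on at px (305,262). I'll hold the gate with the finger until the pager settles.

Request:
play_rows(
  series=[
    [82, 0, 0, 0, 0],
    [82, 0, 0, 0, 0],
    [82, 0, 0, 0, 0],
    [82, 0, 0, 0, 0],
    [82, 0, 0, 0, 0],
    [82, 0, 0, 0, 0],
  ],
)

```text
clock: 5.65
tool_pos: [0.5039, -0.0295, 0.1444]
orientation: [180.0, 0.1, -177.9]
force: [3.6, -2.2, -0.7]
opening: 0.0719
```

```bash
python3 - <<'E'
from h import *
from plant import snapshot,get_obs
np.set_printoptions(precision=4,suppress=True)
o=get_obs()
for k in ("clock","tool_pos","force"): print(k,o[k])
for n in ["wrist","top"]:
    s=snapshot(n);np.savez(n+"5.npz",**s);f=s["frame"][:,:,::-1]
    if n=="top": f=cv2.resize(f[140:320,240:460],None,fx=3.3,fy=3.3)
    cv2.imwrite(f"pics/{n}5.png",f)
E
```

```text
clock 5.65
tool_pos [ 0.5039 -0.0295  0.1444]
force [ 3.633  -2.1802 -0.6609]
```

View pics/wrist5.png

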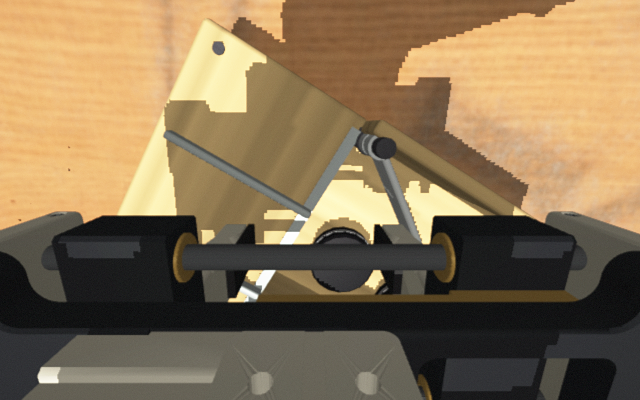

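View pics/top5.png

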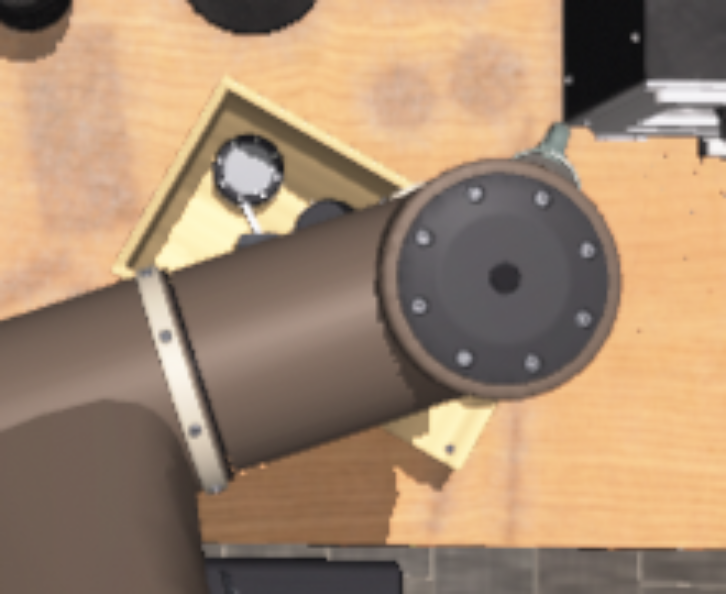

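The pager has dropped in and lies flat (upside down) on the bin floor, at px (342,258) in the wrist view and clear of the gate. I'll retreat along the lane so the gate follows the finger shut.

Request:
play_rows(
  series=[
    [82, 0.0031, -0.0051, 0, 0],
    [82, 0.0062, -0.0103, 0, 0],
    [82, 0.0093, -0.0154, 0, 0],
    [82, 0.0124, -0.0206, 0, 0],
    [82, 0.0155, -0.0257, 0, 0],
    [82, 0.0186, -0.0308, 0, 0],
    [82, 0.0217, -0.036, 0, 0],
    [82, 0.0248, -0.0411, 0, 0],
    [82, 0.031, -0.0514, 0, 0],
    [82, 0.0372, -0.0616, 0, 0],
  ],
)

```text
clock: 6.75
tool_pos: [0.4677, -0.0931, 0.144]
orientation: [180.0, -0.0, -177.9]
force: [-0.5, -0.3, -0.6]
opening: 0.072
```

Request:
play_rows(
  series=[
    [82, 0, 0, -0.02, 0],
    [82, 0, 0, -0.05, 0],
    [82, 0, 0, -0.08, 0],
    [82, 0, 0, -0.12, 0],
    [82, 0, 0, -0.15, 0],
    [82, 0.03, -0.03, -0.15, 0],
    [82, 0.03, -0.07, -0.15, 0],
    [82, 0.03, -0.11, -0.15, 0],
    [82, 0.03, -0.15, -0.15, 0],
    [82, 0.03, -0.19, -0.15, 0],
  ],
)

```text
clock: 7.75
tool_pos: [0.4444, -0.2853, 0.2942]
orientation: [180.0, 0.0, -177.9]
force: [1.2, 0.3, -0.2]
opening: 0.0722
```

Request:
play_rows(
  series=[
    [82, 0.03, -0.04, 0, 0],
    [82, 0.06, -0.08, 0, 0],
    [82, 0.09, -0.12, 0, 0],
    [82, 0.12, -0.16, 0, 0],
    [82, 0.12, -0.2, 0, 0],
    [82, 0.12, -0.2, 0, 0],
    [82, 0.12, -0.2, 0, 0],
  ],
)

```text
clock: 8.45
tool_pos: [0.3313, -0.4884, 0.2932]
orientation: [179.9, -0.1, -178.1]
force: [-1.2, -0.2, -0.2]
opening: 0.0723
```

```bash
python3 - <<'E'
from h import *
from plant import snapshot,get_obs
np.set_printoptions(precision=4,suppress=True)
o=get_obs()
for k in ("clock","tool_pos","force","qvel"): print(k,o[k])
for n in ["scene","top"]:
    s=snapshot(n);np.savez(n+"6.npz",**s);f=s["frame"][:,:,::-1]
    if n=="top": f=cv2.resize(f[140:320,240:460],None,fx=3.3,fy=3.3)
    cv2.imwrite(f"pics/{n}6.png",f)
E
```

```text
clock 8.45
tool_pos [ 0.3313 -0.4884  0.2932]
force [-1.1849 -0.1978 -0.1512]
qvel [ 1.9547 -1.3256 -0.9723 -0.07    0.1361 -0.4629]
```

View pics/top6.png

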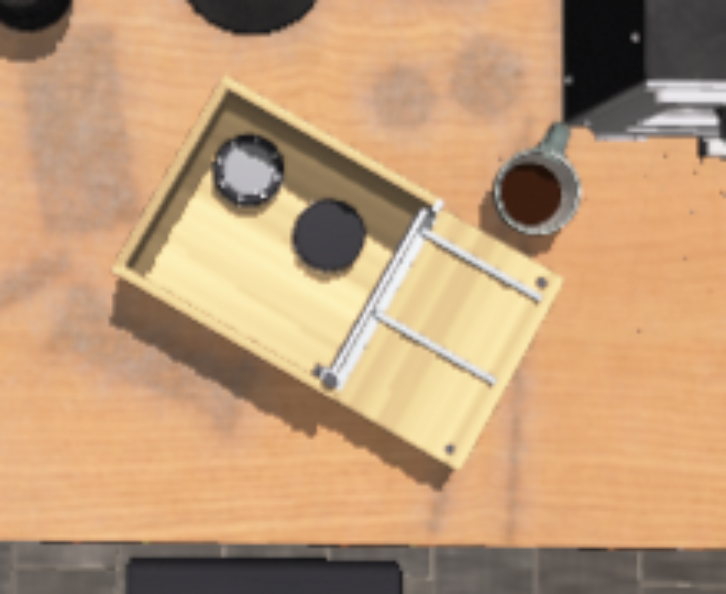

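View pics/scene6.png

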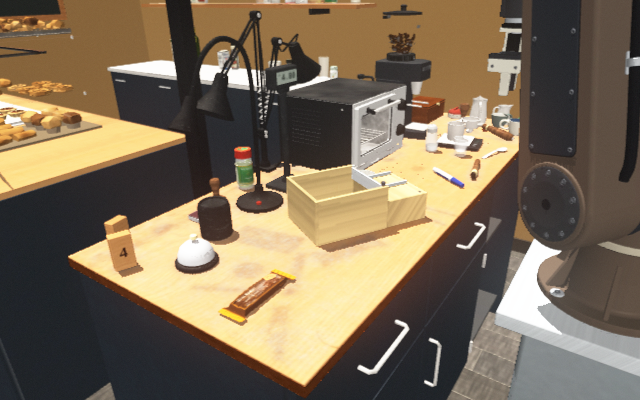

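The gate is shut across the box from about (332,378) to (436,205). The new pager lies flat in the bin at about (328,236), and the cup and bar look untouched. One numeric check, then I'll hand in.

```bash
python3 - <<'E'
from h import *
from plant import close_job
np.set_printoptions(precision=4,suppress=True)
s=load("top6.npz");P=depthpts(s);a=load("top0.npz")
u,v=(328+.5)/3.3-.5+240,(236+.5)/3.3-.5+140
q=onplane(s,u,v,.028);print("pager box mm",w2b(q)*1000,"top z",P[int(round(v)),int(round(u)),2])
d=np.abs(s["frame"].astype(int)-a["frame"].astype(int)).sum(2)
print("diff cup",(d[175:215,385:418]>60).sum(),"bar",(d[210:245,160:232]>60).sum(),"gate",(d[200:262,335:372]>60).sum())
print(close_job())
E
```

```text
pager box mm [45.4625 -1.7781] top z 0.03125655324501492
diff cup 0 bar 0 gate 364
the job is handed in; nothing more can be done
None
```

The pager went through the gate into the bin, the gate swung shut behind it, and the job is handed in; no verdict was reported. I set the fingers on a diagonal. The left finger swung the gate open to about 0.9 rad and held it while the right finger pushed the pager along the lane and over the sill. I held the gate until the pager was flat on the floor, then backed out so the gate closed with the finger, and moved the arm clear at about 8.5 s.

**Last checks:**
- **Pager:** it lies flat and upside down in the bin, at about x = 45, y = -2 mm in the box frame. Its top reads 31 mm above the worktop, against about 28 mm expected.
- **Gate:** it looks shut in the top view. I did not measure its angle. My before/after pixel comparison changed by 364 pixels in the gate window, which I put down to the pager leaving or entering that window, but I did not confirm this.
- **Cup and bar:** no pixels changed around either one in the top view.
- **Not measured:** I had no direct reading of the pager-to-gate or finger-to-pager forces. Force on the tool stayed within about 4 N in every reading I took.

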